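Turn the plate warmer down and lift the round roll with tongs

TASK

Turn the plate warmer down to its middle setting: swing the lever on its left end back until it stands upright, and leave it there. Then pick up the spring tongs from the worktop, close their jaws on the small round roll on the warmer and lift it about 15 cm clear of the hot plate, and finish while still holding it up in the closed tongs, keeping still. Do not touch the roll with the gripper's fingers, and leave the long roll and everything else on the worktop where they are.

Things in the scene. Friction and masses are not known exactly. Their poses are not given: they have to be found in the camera images.
- warmer: Electric plate warmer, fixed: black body 240 mm (x) by 340 mm (y) with a steel plate, its surface 45 mm above the worktop; on its left end (y 170 to 240 mm) a black control block 200 by 70 mm, also 45 mm high. Origin: centre of the plate's footprint, at worktop height; x points away from the robot, y to the left. It carries the two rolls.
- heat_lever (a joint): Heat lever on the warmer's control block: 10 mm steel rod with a ball, hinged about a level axis along the warmer's y. 0 = stop, leaning 43 degrees towards the robot (off); 0.75 = upright (middle setting); 1.5 rad = stop, leaning 43 degrees away (full heat). Starts leaning away. Stiff (about 1 N at the ball): it stays where it is left.
- heat_lever_hinge (a point): The lever's hinge axis, in the control block, 40 mm above the worktop; axes as the warmer's.
- heat_lever_knob (a point): Centre of the lever's black ball, 26 mm in diameter, 75 mm from the hinge axis (115 mm above the worktop when upright). It can be pinched from above between fingers that close along the warmer's y, and then swung in an arc with the gripper kept pointing down.
- roll: The small round bread roll: a dome 54 mm in diameter, widest 18 mm above its underside, 41 mm high, with a cross cut on top, about 40 g, rigid. Origin at the centre of its underside. Lies on the warmer's plate.
- roll_center (a point): Centre of the round roll at its widest, 18 mm above its underside.
- tongs: Steel spring tongs lying flat and open on the worktop, 222 mm long, 100 g; this is the head (26 by 22 by 22 mm) joining the two arms. Origin: at the hinges, on the centre line, at the underside; x points to the jaws, z up. Arms on edge, 3 mm thick, 20 mm high (2 to 22 mm above the underside); jaws 26 mm high (from 0), 47 mm long, V-shaped inside to cup a round thing.
- tongs_left: Left arm of the tongs with its jaw. Origin: its hinge, 8 mm left of the tongs' centre line; x points along the arm. The arms close together, symmetrically, from 0.19 rad each off the centre line (open) to 0.01 rad (nearly parallel).
- tongs_right: Right arm of the tongs with its jaw, the mirror image of the left one.
- tongs_grip (a point): Where to hold the tongs: centre line, 100 mm from the origin, 12 mm above the underside, between the black grip pads (50 by 22 mm) outside the arms. Width over the pads: 64 mm open, 47 mm closed on the round roll. The spring opens with 6 N per arm here when open, 8 N closed on the roll. Squeezed to 60 mm the tongs can be carried, jaws still open; a grip of 15 to 30 N then closes them on the roll.
- tongs_jaws (a point): Centre point between the jaws, on the centre line 202 mm from the tongs' origin, 13 mm above the underside. The jaws are about 85 mm apart when open and 77 mm when squeezed to 60 mm at the grip. On the roll they seat well with their undersides 3 to 8 mm above the plate.
- baton: Long bread roll with slanting cuts, 110 by 41 by 41 mm, also on the warmer's plate, beside the round one. Bystander. Origin at the centre of its underside, x along its length.
- mug: White mug, 80 mm across, 90 mm high. Bystander. Origin under its centre.
- jam_jar: Jar with a steel cap, 64 mm across, 85 mm high. Bystander. Origin under its centre.
- salt: White salt shaker, 42 mm across, 66 mm high. Bystander. Origin under its centre.
- pepper_mill: Dark wooden pepper mill, 54 mm across, 130 mm high. Bystander. Origin under its centre.
- side_plate: White side plate, 150 mm across, 16 mm high. Bystander. Origin under its centre.
- wooden_spoon: Wooden spoon, 200 mm long, lying flat. Bystander. Its x axis runs along it.
Mind the look-alikes: they are no part of the job. What is shaped like the roll but purple or turquoise is not meant.

How it is judged:
By the outcome, as a careful person would: the job done as asked, in the order asked, and still so for the second after the job is handed in, while the arm keeps its last pose, push and grip.
It also fails if it takes over 54 s, if anything falls off the work surface, if the arm or the gripper's body presses on something with over 40 N, if the wrist force passes 120 N, or if a joint passes its speed limit or range.

ROBOT

A 6-joint arm with a two-finger parallel gripper is mounted at the origin on the work surface. World frame = base frame: x ahead of the robot, y to its left, z up, the work surface at z = 0. Lengths are in m, angles in rad, forces in N, time in s.
With the tool pointing down it reaches from about 0.375 to 0.975 m from the base axis. Payload 3.8 kg.
Tool frame: the origin (TCP) lies between the finger pads; the fingertips stand 11 mm ahead of it and the grasp point (between the pads) lies 8 mm behind it; z points along the fingers, y is the line along which they close (so a half turn about z gives the same grasp; the last joint's range is limited). The gripper opens to 88 mm and grips with 3 to 60 N. Pads are 18 mm wide; open, the fingers measure 123 mm over their backs; the gripper's body (75 mm by 187 mm) begins 45 mm behind the grasp point.
Start: joints at [1.203, 0.264, 1.604, -0, 1.274, -0.037], TCP at [0.219, 0.638, 0.224] pointing down, gripper open.
Joint ranges: [-2.63, 2.63], [-0.94, 2.18], [0.31, 2.57], [-1.31, 4.45], [0, 2.66], [-2.55, 2.55]. Speed limits (rad/s): [2.57, 2.57, 3.14, 3.14, 3.14, 3.14].

INTERFACE

Orientations are given as a unit quaternion [x, y, z, w].
In Python, from workcell import robot gives the robot as it stands.
- The arm moves only by the tool play_rows, never from a script. Its argument "rows" is a list of rows, each an object with "linear": the shift along the tool's x, y, z in mm, a list of three; "twist": the turn about the tool's z in rad. In form: [{"linear": [dx, dy, dz], "twist": twist}, ...]. A call has 1 to 8 rows; each row is the pose to reach, as a shift and turn from the pose commanded when the call began, along the tool's axes at that moment; what a row does not reach only later rows make up. A row lasts 1/10 s, in which the tool goes at most 50 mm and 8.59 degrees, less where a joint would pass 70% of its speed; a pose out of reach is approached as far as the arm can. A call with a gripper value outside its range is refused whole. "claw" is the opening, from 0 (shut) to 1 (fully open), set as the call begins (left out, the last holds). The fingers move at their own pace and stop on an object; "force" is the grip in N (left out, the last holds). Time passes only in rows, so rows that repeat a pose let the fingers close. It gives the time, the measured TCP pose, the force, the opening and the grip force at its end, in the units of the state.
- robot.get_obs(): the state, without advancing time (a new reading comes with each control period).
- robot.get_image(name): name is "scene" or "top"; returns a dict with "img" (400x640x3 uint8, red, green, blue), "camera_matrix" (3x3 intrinsics, pixels), "k1" (the pictures are not rectified: a ray, as slopes to the right and down, at radius r is drawn at 1 + k1 r^2 times it, then the intrinsics apply), "R" (3x3) and "t" (3): a world point X has camera coordinates R X + t. Camera axes: x right, y down, z forward; pixel columns grow to the right and rows downward; lengths in m; the calibration is good to about 2 mm. A picture is of the moment at which its call begins. There is no depth.
- robot.sign_off(): hands the job in; it is judged then, once.
Trained networks look in a picture, given as the dict that the camera call returned (one of the last four; its "shot" number tells which), for a name from the list of things; names that differ only in an ending like _2 or _b are one class to them, and where a whole thing is asked for, a point or a joint stands for the part that bears it (a point fixed in the world has none). Each returns a list of dicts, best first, with "conf" (0 to 1); they miss things now and then, are a little off and sometimes report something else, mostly with a low value. They report only what shows in the picture. A call takes as long as a camera call. They do not tell look-alikes from the thing itself.
- robot.boxes_of(label, picture): "box" ([left, top, width, height] in pixels, round what is visible of it).
- robot.landmark_of(label, picture): "location" ([column, row] in pixels: a listed point, or the origin of a listed thing).
The state is a dict: "t": time; "joint_positions": joint angles; "qd": joint speeds; "tau": joint torques, N m; "ee_pos": TCP position; "orientation": TCP orientation; "wrist_force": force on the tool from outside, world axes, zero at the start; "moment": the same for the moment, N m; "finger_gap": finger opening in m; "grip_force": force on a finger pad.
Only numpy, scipy, OpenCV 4.12 (cv2) and the standard library are available. Lean on these libraries where they do the work, as an engineer would, in place of code of your own. Each camera call takes 0.05 s, during which the arm holds its last target. There are 200 camera calls.

## Working session

There is one attempt and no reset: what is moved stays moved. The work goes in short steps, Python scripts to look and compute and a tool call to move; the robot and the scene stay as the last step left them, time stands still between calls to the robot, and variables do not carry over. Pictures are saved under pics/ and viewed, at most 10 in all, crops included, and the job is handed in when it is done.

Besides the shell and the picture viewer there is one more tool, called after "Request:" by a JSON object that holds its "api" and its "payload". play_rows: Moves the arm, as the interface text tells. Its arguments: {"type":"object","properties":{"rows":{"type":"array"},"claw":{"type":"number"},"force":{"type":"number"}},"required":["rows"]}

```bash
mkdir -p pics; cat > h.py <<'E'
import numpy as np, cv2
from workcell import robot
from scipy.spatial.transform import Rotation as Rn
def ray(p,uv):
    K=np.array(p["camera_matrix"],float);d=np.linalg.solve(K,[uv[0],uv[1],1])[:2];rd=np.hypot(*d);r=rd
    for _ in range(30): r=rd/(1+p["k1"]*r*r)
    d=d*(r/rd if rd>0 else 1)
    R=np.array(p["R"]);t=np.array(p["t"]);return -R.T@t,R.T@np.array([d[0],d[1],1])
def atz(p,uv,z):
    c,d=ray(p,uv);return c+d*(z-c[2])/d[2]
def tri(ps,uvs):
    A=np.zeros((3,3));b=np.zeros(3)
    for p,u in zip(ps,uvs):
        c,d=ray(p,u);d/=np.linalg.norm(d);M=np.eye(3)-np.outer(d,d);A+=M;b+=M@c
    return np.linalg.solve(A,b)
def proj(p,X):
    x=np.array(p["R"])@np.array(X)+np.array(p["t"]);s=x[:2]/x[2];s=s*(1+p["k1"]*(s@s))
    return (np.array(p["camera_matrix"])@[s[0],s[1],1])[:2]
def save(p,n,crop=None,k=1):
    im=p["img"]
    if crop: x,y,w,h=crop; im=im[y:y+h,x:x+w]
    cv2.imwrite("pics/"+n,cv2.resize(im,None,fx=k,fy=k,interpolation=cv2.INTER_CUBIC)[:,:,::-1])
def totool(d):
    return Rn.from_quat(robot.get_obs()["orientation"]).inv().apply(d)*1000
E
cat > a.py <<'E'
from h import *
np.set_printoptions(precision=3,suppress=True)
ps={n:robot.get_image(n) for n in("top","scene")}
for n in ps: save(ps[n],n+"1.png")
Z=dict(roll=.045,roll_center=.063,heat_lever_knob=None,heat_lever_hinge=.04,tongs=0,tongs_grip=.012,tongs_jaws=.013,tongs_left=.012,tongs_right=.012,baton=.045,warmer=0,mug=0,jam_jar=0,salt=0,pepper_mill=0,side_plate=0,wooden_spoon=0)
for l,z in Z.items():
    L={}
    for n,p in ps.items():
        L[n]=r=robot.landmark_of(l,p)[:3]
        for q in r: print(l,n,np.round(q["location"]),round(q["conf"],2),atz(p,q["location"],z) if z is not None else "")
    if L["top"] and L["scene"]: print("   tri",tri([ps["top"],ps["scene"]],[L["top"][0]["location"],L["scene"][0]["location"]]))
o=robot.get_obs();print(o["t"],o["ee_pos"],o["orientation"],o["finger_gap"])
print(Rn.from_quat(o["orientation"]).as_matrix())
E
python3 a.py
```

```text
roll top [435. 262.] 0.69 [ 0.42  -0.311  0.045]
roll top [323. 274.] 0.68 [0.384 0.008 0.045]
roll top [235. 134.] 0.6 [0.79  0.274 0.045]
roll scene [399. 192.] 0.75 [0.68  0.294 0.045]
roll scene [265. 213.] 0.7 [ 0.421 -0.045  0.045]
roll scene [350. 216.] 0.68 [0.628 0.083 0.045]
   tri [ 0.632 -0.159  0.297]
roll_center top [327. 276.] 0.83 [ 0.379 -0.003  0.063]
roll_center top [294. 188.] 0.63 [0.626 0.094 0.063]
roll_center top [228. 133.] 0.61 [0.786 0.29  0.063]
roll_center scene [350. 210.] 0.64 [0.626 0.086 0.063]
roll_center scene [396. 189.] 0.61 [0.676 0.276 0.063]
roll_center scene [265. 210.] 0.6 [ 0.431 -0.053  0.063]
   tri [0.492 0.058 0.045]
heat_lever_knob top [237. 201.] 0.57 
heat_lever_knob scene [366. 172.] 0.58 
heat_lever_knob scene [317. 238.] 0.42 
   tri [0.582 0.246 0.105]
heat_lever_hinge top [242. 212.] 0.91 [0.558 0.244 0.04 ]
heat_lever_hinge scene [354. 190.] 0.68 [0.553 0.232 0.04 ]
   tri [0.554 0.241 0.038]
tongs top [431. 266.] 0.78 [ 0.407 -0.31   0.   ]
tongs top [295. 189.] 0.52 [0.633 0.097 0.   ]
tongs scene [187. 273.] 0.77 [ 0.402 -0.3
[... 1615 characters left out ...]
5. 266.] 0.51 [ 0.405 -0.117  0.   ]
salt scene [253. 235.] 0.52 [ 0.421 -0.099  0.   ]
salt scene [192. 267.] 0.48 [ 0.395 -0.297  0.   ]
   tri [ 0.414 -0.108  0.002]
pepper_mill scene [209. 354.] 0.79 [ 0.634 -0.451  0.   ]
side_plate top [171. 262.] 0.89 [0.412 0.457 0.   ]
side_plate scene [351. 163.] 0.96 [0.394 0.469 0.   ]
   tri [0.409 0.45  0.012]
wooden_spoon top [280. 286.] 0.97 [0.344 0.134 0.   ]
wooden_spoon top [296. 190.] 0.57 [0.631 0.094 0.   ]
wooden_spoon scene [290. 196.] 0.51 [0.363 0.133 0.   ]
   tri [ 0.348  0.14  -0.009]
1.8 [0.219 0.638 0.223] [ 0.165  0.986 -0.    -0.   ] 0.08790269195718778
[[-0.946  0.325 -0.   ]
 [ 0.325  0.946 -0.   ]
 [ 0.    -0.    -1.   ]]
```

View pictures.

View pics/top1.png

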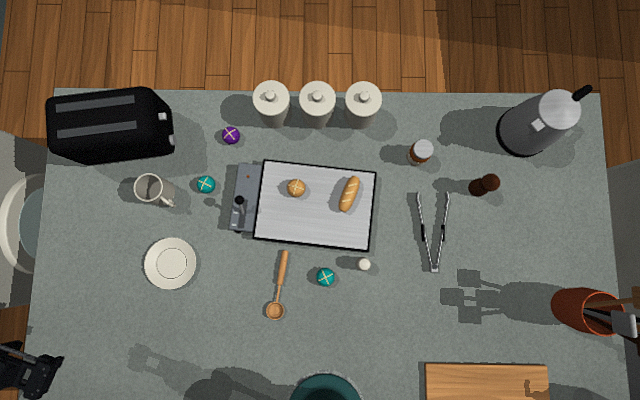

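View pics/scene1.png

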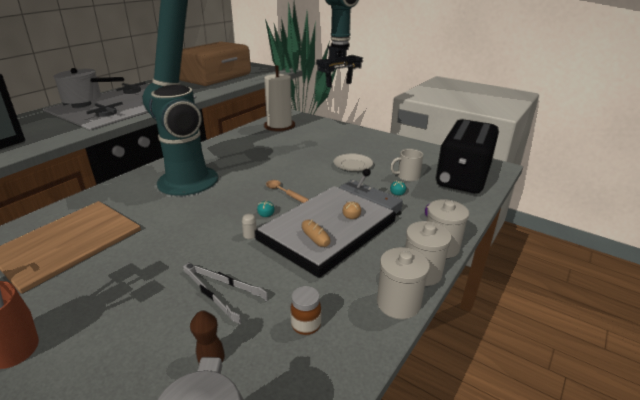

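```bash
cat > b.py <<'E'
from h import *
np.set_printoptions(precision=3,suppress=True)
t=robot.get_image("top");s=robot.get_image("scene")
a=cv2.resize(t["img"][150:260,220:390],None,fx=4.5,fy=4.5,interpolation=2)
cv2.imwrite("pics/c1.png",a[:,:,::-1])
b=cv2.resize(s["img"][150:270,255:415],None,fx=5,fy=5,interpolation=2)
cv2.imwrite("pics/c2.png",b[:,:,::-1])
c=cv2.resize(t["img"][185:280,400:470],None,fx=6,fy=6,interpolation=2)
cv2.imwrite("pics/c3.png",c[:,:,::-1])
E
python3 b.py
```

```text
(no output)
```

View pics/c1.png

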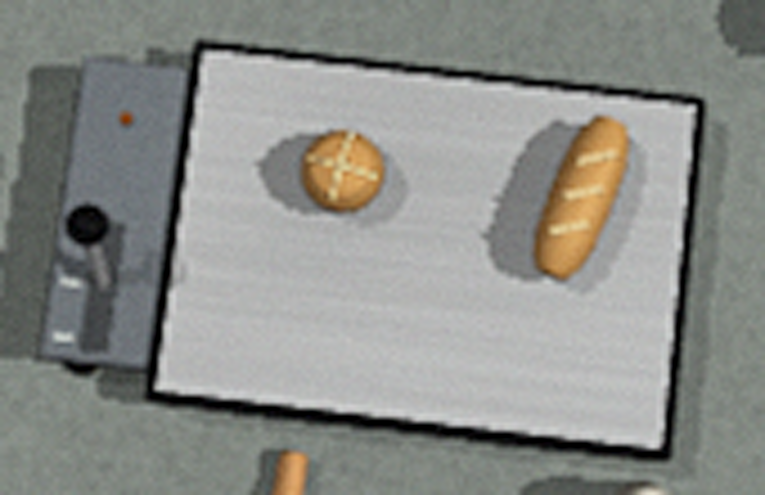

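View pics/c2.png

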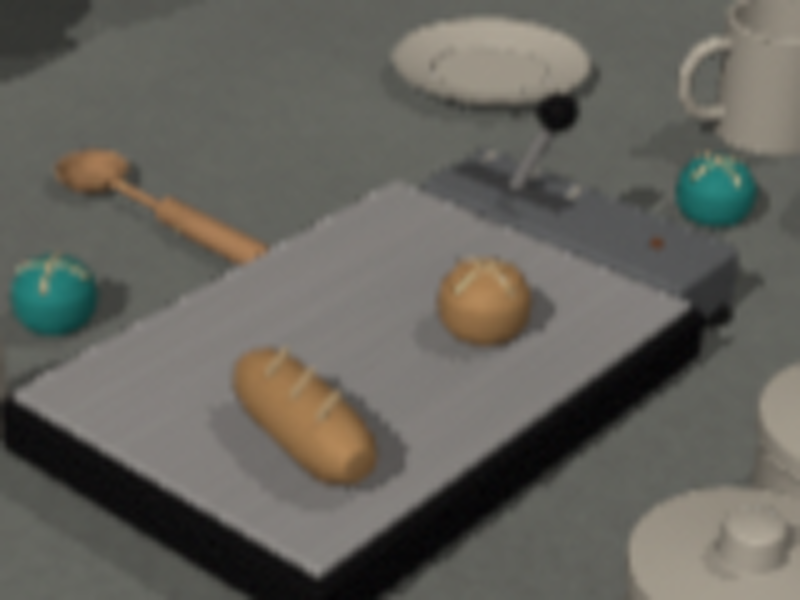

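View pics/c3.png

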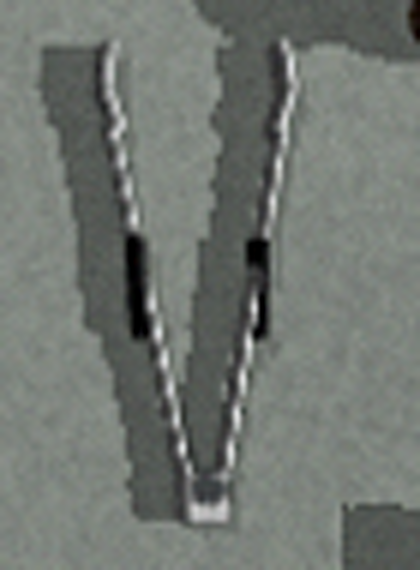

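```bash
cat > c.py <<'E'
from h import *
np.set_printoptions(precision=4,suppress=True)
t=robot.get_image("top");s=robot.get_image("scene")
T=lambda x,y:(220+x/4.5-.4,150+y/4.5-.4); S=lambda x,y:(255+x/5-.4,150+y/5-.4); G=lambda x,y:(400+x/6-.4,185+y/6-.4)
c=[atz(t,T(*q),.045) for q in [(200,43),(703,100),(665,455),(150,395)]]
print("corners",*c,"center",sum(c)/4)
for i in range(4):
    d=c[(i+1)%4]-c[i];print(np.hypot(*d[:2]),np.degrees(np.arctan2(d[1],d[0])))
print("roll",atz(t,T(343,171),.068),tri([t,s],[T(343,171),S(485,303)]))
print("baton",atz(t,T(608,125),.066),atz(t,T(556,268),.066))
print("knob",tri([t,s],[T(88,224),S(557,112)]),"rodbase",tri([t,s],[T(105,283),S(520,185)]))
p=[atz(t,G(*q),z) for q,z in[((138,286),.015),((257,288),.015),((208,500),.02),((110,45),.026),((287,45),.026)]]
print("pads",p[0],p[1],"head",p[2],"tips",p[3],p[4])
m=(p[3]+p[4])/2-p[2];print("axis deg",np.degrees(np.arctan2(m[1],m[0])),"gripmid",(p[0]+p[1])/2)
print(robot.get_obs()["t"])
E
python3 c.py
```

```text
corners [0.7143 0.1852 0.045 ] [ 0.6793 -0.1442  0.045 ] [ 0.449  -0.1178  0.045 ] [0.4843 0.2101 0.045 ] center [0.5817 0.0333 0.045 ]
0.33123640219464956 -96.0637041246426
0.23174615944371182 173.45477253399608
0.3297731008939999 83.86661211138191
0.2313374082054314 -6.183593635995897
roll [0.6261 0.0883 0.068 ] [0.6279 0.0893 0.0621]
baton [ 0.6578 -0.0803  0.066 ] [ 0.5655 -0.0473  0.066 ]
knob [0.5853 0.2397 0.109 ] rodbase [0.5579 0.2428 0.047 ]
pads [ 0.5048 -0.2847  0.015 ] [ 0.5044 -0.3431  0.015 ] head [ 0.4016 -0.3143  0.02  ] tips [ 0.6231 -0.2712  0.026 ] [ 0.6239 -0.3585  0.026 ]
axis deg -0.14173806866440847 gripmid [ 0.5046 -0.3139  0.015 ]
2.0
```

Request:
{"api": "play_rows", "payload": {"rows": [{"linear": [-240, -130, 30], "twist": -0.224}, {"linear": [-240, -130, 30], "twist": -0.224}, {"linear": [-240, -130, 30], "twist": -0.224}, {"linear": [-240, -130, 30], "twist": -0.224}, {"linear": [-240, -130, 30], "twist": -0.224}, {"linear": [-240, -130, 30], "twist": -0.224}, {"linear": [-240, -130, 30], "twist": -0.224}, {"linear": [-240, -130, 30], "twist": -0.224}], "claw": 1, "force": 10}}

```text
t: 2.8
ee_pos: [0.4042, 0.4374, 0.1937]
orientation: [0.054, 0.999, 0.0, -0.0]
wrist_force: [-0.9, -0.2, 0.6]
finger_gap: 0.0881
grip_force: 0.0
```

```bash
cat > d.py <<'E'
from h import *
import sys
np.set_printoptions(precision=4,suppress=True)
o=robot.get_obs();R=Rn.from_quat(o["orientation"]).as_matrix()
print(o["t"],np.array(o["ee_pos"]),"ydeg",np.degrees(np.arctan2(R[1,1],R[0,1])),o["finger_gap"],o["grip_force"],np.array(o["wrist_force"]))
for a in sys.argv[1:]:
    print(a,totool(np.array(eval(a))-o["ee_pos"]))
E
python3 d.py .585,.240,.160 .585,.240,.101 .555,.243,.107
```

```text
2.8 [0.4042 0.4374 0.1937] ydeg 83.78311526459815 0.08812904103269749 0.0 [-0.8609 -0.1829  0.5655]
.585,.240,.160 [-201.1343 -176.7025   33.4887]
.585,.240,.101 [-201.1559 -176.7384   92.4887]
.555,.243,.107 [-171.0053 -177.0012   86.4996]
```

Request:
{"api": "play_rows", "payload": {"rows": [{"linear": [-201, -177, 33], "twist": 0}, {"linear": [-201, -177, 33], "twist": 0}, {"linear": [-201, -177, 33], "twist": 0}, {"linear": [-201, -177, 33], "twist": 0}, {"linear": [-201, -177, 33], "twist": 0}, {"linear": [-201, -177, 33], "twist": 0}, {"linear": [-201, -177, 33], "twist": 0}, {"linear": [-201, -177, 33], "twist": 0}]}}

```text
t: 3.6
ee_pos: [0.5843, 0.2416, 0.1605]
orientation: [0.053, 0.999, 0.0, -0.0]
wrist_force: [-0.0, 0.9, 0.7]
finger_gap: 0.088
grip_force: 0.0
```

Request:
{"api": "play_rows", "payload": {"rows": [{"linear": [0, 0, 20], "twist": 0}, {"linear": [0, 0, 40], "twist": 0}, {"linear": [0, 0, 58], "twist": 0}, {"linear": [0, 0, 58], "twist": 0}]}}

```text
t: 4.0
ee_pos: [0.5813, 0.2417, 0.0999]
orientation: [0.052, 0.999, -0.001, -0.003]
wrist_force: [-1.0, 0.7, -0.2]
finger_gap: 0.0883
grip_force: 0.0
```

Request:
{"api": "play_rows", "payload": {"rows": [{"linear": [0, 0, 0], "twist": 0}, {"linear": [0, 0, 0], "twist": 0}, {"linear": [0, 0, 0], "twist": 0}, {"linear": [0, 0, 0], "twist": 0}, {"linear": [0, 0, 0], "twist": 0}, {"linear": [0, 0, 0], "twist": 0}, {"linear": [0, 0, 0], "twist": 0}, {"linear": [0, 0, 0], "twist": 0}], "claw": 0, "force": 10}}

```text
t: 4.8
ee_pos: [0.585, 0.24, 0.1025]
orientation: [0.053, 0.999, 0.0, -0.0]
wrist_force: [0.8, 0.8, 0.1]
finger_gap: 0.0261
grip_force: 0.0
```

```bash
python3 d.py .555,.243,.107
```

```text
4.8 [0.585  0.24   0.1025] ydeg 83.86813331413595 0.02610414570390017 0.0 [0.7712 0.7696 0.0985]
.555,.243,.107 [30.1435 -0.2042 -4.5444]
```

Request:
{"api": "play_rows", "payload": {"rows": [{"linear": [0, 0, 0], "twist": 0}, {"linear": [0, 0, 0], "twist": 0}, {"linear": [5, 0, -2], "twist": 0}, {"linear": [10, 0, -3.5], "twist": 0}, {"linear": [15, 0, -4.7], "twist": 0}, {"linear": [20, 0, -5.7], "twist": 0}, {"linear": [25, 0, -6.2], "twist": 0}, {"linear": [30, 0, -6.4], "twist": 0}]}}

```text
t: 5.6
ee_pos: [0.5543, 0.2433, 0.1087]
orientation: [0.053, 0.999, -0.0, -0.0]
wrist_force: [-0.3, 0.3, -0.7]
finger_gap: 0.0007
grip_force: 0.0
```

Request:
{"api": "play_rows", "payload": {"rows": [{"linear": [0, 0, 0], "twist": 0}, {"linear": [0, 0, 0], "twist": 0}, {"linear": [0, 0, 0], "twist": 0}, {"linear": [0, 0, 0], "twist": 0}]}}

```text
t: 6.0
ee_pos: [0.5554, 0.2432, 0.1089]
orientation: [0.053, 0.999, 0.0, 0.0]
wrist_force: [1.0, -0.3, 0.3]
finger_gap: 0.0004
grip_force: 0.0
```

```bash
python3 d.py .555,.243,.107; python3 - <<'E'
from h import *
t=robot.get_image("top");s=robot.get_image("scene");save(s,"s2.png",(300,130,120,90),6)
print(robot.landmark_of("heat_lever_knob",s)[:2],robot.landmark_of("heat_lever_knob",t)[:2],proj(s,[.555,.243,.115]),proj(s,[.555,.243,.045]))
E
```

```text
6.0 [0.5554 0.2432 0.1089] ydeg 83.8714325351652 0.0004059747910544573 0.0 [ 1.0027 -0.3042  0.3068]
.555,.243,.107 [ 0.343  -0.2645  1.9095]
[{'location': [348.0, 212.7], 'conf': 0.44}] [] [358.04810069 167.3723926 ] [356.91700011 187.03689253]
```

View pics/s2.png

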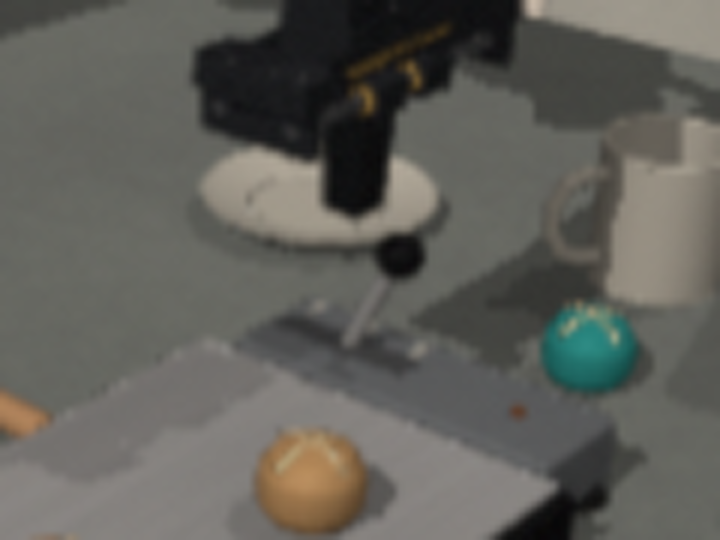

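```bash
python3 - <<'E'
from h import *
np.set_printoptions(precision=1,suppress=True)
t=robot.get_image("top");s=robot.get_image("scene")
o=robot.get_obs();e=np.array(o["ee_pos"]);yv=np.array([.107,.994,0]);xv=np.array([.994,-.107,0])
a=[]
for p,(x,y,w,h) in((t,(215,165,60,75)),(s,(325,120,60,75))):
    im=cv2.resize(p["img"][y:y+h,x:x+w],None,fx=6,fy=6,interpolation=2)
    for X,c in((e,(255,0,0)),(e+[0,0,-.011],(0,255,0)),([.585,.24,.109],(255,255,0)),([.555,.243,.115],(255,0,255))):
        u=(proj(p,X)-[x,y]+.4)*6; cv2.circle(im,tuple(int(v) for v in u),3,c,-1); print(proj(p,X))
    a.append(im)
cv2.imwrite("pics/cmp.png",np.hstack(a)[:,:,::-1])
print(o["t"])
E
```

```text
[237.3 210.1]
[238.2 210.6]
[238.9 199.3]
[236.9 210. ]
[358.1 169.1]
[357.9 172.3]
[365.8 172. ]
[358.  167.4]
6.3
```

View pics/cmp.png

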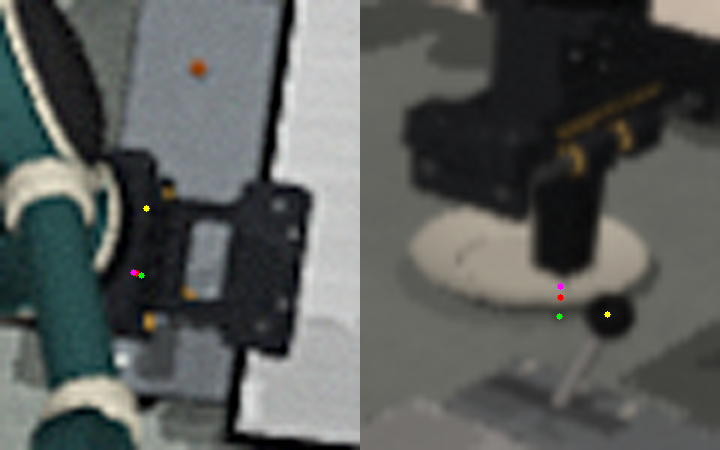

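```bash
python3 - <<'E'
from h import *
np.set_printoptions(precision=1,suppress=True)
t=robot.get_image("top");s=robot.get_image("scene")
o=robot.get_obs()
def boxpts(e,R,gap):
    P=[]
    for sg in(1,-1):
        for dy in(gap/2,gap/2+.0175):
            for dx in(-.009,.009):
                P.append(e+R@np.array([dx,sg*dy,.011]))
    return P
R0=np.array([[-.946,.325,0],[.325,.946,0],[0,0,-1.]]);e0=np.array([.219,.638,.2235])
R1=Rn.from_quat(o["orientation"]).as_matrix();e1=np.array(o["ee_pos"])
a=[]
T1=cv2.imread("pics/top1.png")[:,:,::-1];S1=cv2.imread("pics/scene1.png")[:,:,::-1]
for p,img,e,R,g,(x,y,w,h) in((t,T1,e0,R0,.088,(0,325,90,75)),(s,S1,e0,R0,.088,(295,15,90,75)),(s,s["img"],e1,R1,0,(325,120,60,75))):
    im=cv2.resize(np.ascontiguousarray(img[y:y+h,x:x+w]),None,fx=3.3*2 if w==90 else 6,fy=6,interpolation=2)
    f=6.6 if w==90 else 6
    for X in boxpts(e,R,g):
        u=proj(p,X)-[x,y]+.4; cv2.circle(im,(int(u[0]*f),int(u[1]*6)),2,(0,255,0),-1)
    u=proj(p,e)-[x,y]+.4;cv2.circle(im,(int(u[0]*f),int(u[1]*6)),3,(255,0,0),-1)
    a.append(np.clip(im.astype(float)*1.4,0,255).astype(np.uint8))
top=np.hstack(a);sc=800/top.shape[1]
cv2.imwrite("pics/cmp2.png",cv2.resize(top,None,fx=sc,fy=sc)[:,:,::-1]);print(top.shape)
E
```

```text
(450, 1548, 3)
```

View pics/cmp2.png

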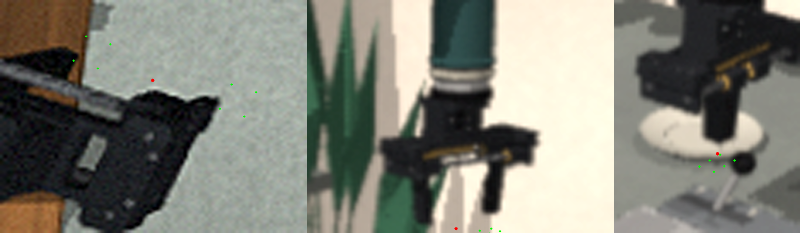

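Request:
{"api": "play_rows", "payload": {"rows": [{"linear": [0, 0, -25], "twist": 0}, {"linear": [0, 0, -40], "twist": 0}, {"linear": [0, 0, -40], "twist": 0}, {"linear": [-15, 0, -40], "twist": 0}, {"linear": [-30, 0, -40], "twist": 0}, {"linear": [-30, 0, -40], "twist": 0}, {"linear": [-30, 0, -40], "twist": 0}, {"linear": [-30, 0, -40], "twist": 0}], "claw": 0.8}}

```text
t: 7.2
ee_pos: [0.5846, 0.2398, 0.1479]
orientation: [0.054, 0.999, -0.0, -0.001]
wrist_force: [0.1, -1.2, 0.4]
finger_gap: 0.0626
grip_force: 0.0
```

Request:
{"api": "play_rows", "payload": {"rows": [{"linear": [0, 0, 0], "twist": 0}, {"linear": [0, 0, 0], "twist": 0}, {"linear": [0, 0, 20], "twist": 0}, {"linear": [0, 0, 40], "twist": 0}, {"linear": [0, 0, 55], "twist": 0}, {"linear": [0, 0, 69], "twist": 0}, {"linear": [0, 0, 69], "twist": 0}, {"linear": [0, 0, 69], "twist": 0}]}}

```text
t: 8.0
ee_pos: [0.5849, 0.2401, 0.0798]
orientation: [0.053, 0.999, -0.0, -0.0]
wrist_force: [-0.0, 0.6, 0.3]
finger_gap: 0.0707
grip_force: 0.0
```

Request:
{"api": "play_rows", "payload": {"rows": [{"linear": [0, 0, 0], "twist": 0}, {"linear": [0, 0, 0], "twist": 0}, {"linear": [0, 0, 0], "twist": 0}, {"linear": [0, 0, 0], "twist": 0}, {"linear": [0, 0, 0], "twist": 0}, {"linear": [0, 0, 0], "twist": 0}, {"linear": [0, 0, 0], "twist": 0}, {"linear": [0, 0, 0], "twist": 0}], "claw": 0, "force": 12}}

```text
t: 8.8
ee_pos: [0.585, 0.24, 0.08]
orientation: [0.053, 0.999, -0.0, 0.0]
wrist_force: [-0.3, -1.5, 1.9]
finger_gap: 0.0252
grip_force: 12.0
```

Request:
{"api": "play_rows", "payload": {"rows": [{"linear": [0, 0, 0], "twist": 0}, {"linear": [0, 0, 0], "twist": 0}, {"linear": [0, 0, 0], "twist": 0}, {"linear": [0, 0, 0], "twist": 0}]}}

```text
t: 9.2
ee_pos: [0.5851, 0.24, 0.08]
orientation: [0.053, 0.999, -0.0, 0.0]
wrist_force: [-0.6, -1.2, 2.1]
finger_gap: 0.0251
grip_force: 12.0
```

Request:
{"api": "play_rows", "payload": {"rows": [{"linear": [5, 0, -2], "twist": 0}, {"linear": [10, 0, -3.5], "twist": 0}, {"linear": [15, 0, -4.7], "twist": 0}, {"linear": [20, 0, -5.7], "twist": 0}, {"linear": [25, 0, -6.2], "twist": 0}, {"linear": [30, 0, -6.4], "twist": 0}, {"linear": [30, 0, -6.4], "twist": 0}, {"linear": [30, 0, -6.4], "twist": 0}]}}

```text
t: 10.0
ee_pos: [0.5546, 0.2433, 0.0866]
orientation: [0.053, 0.999, -0.0, -0.0]
wrist_force: [-0.6, -2.7, 5.1]
finger_gap: 0.025
grip_force: 12.0
```

Request:
{"api": "play_rows", "payload": {"rows": [{"linear": [0, 0, 0], "twist": 0}, {"linear": [0, 0, 0], "twist": 0}]}}

```text
t: 10.2
ee_pos: [0.5553, 0.2432, 0.0865]
orientation: [0.053, 0.999, -0.0, 0.0]
wrist_force: [-0.6, -3.0, 5.2]
finger_gap: 0.0248
grip_force: 12.0
```

Request:
{"api": "play_rows", "payload": {"rows": [{"linear": [0, 0, 0], "twist": 0}, {"linear": [0, 0, 0], "twist": 0}, {"linear": [0, 0, 0], "twist": 0}, {"linear": [0, 0, 0], "twist": 0}, {"linear": [0, 0, -25], "twist": 0}, {"linear": [0, 0, -60], "twist": 0}, {"linear": [0, 0, -90], "twist": 0}, {"linear": [0, 0, -90], "twist": 0}], "claw": 0.8}}

```text
t: 11.0
ee_pos: [0.5585, 0.2448, 0.1818]
orientation: [0.053, 0.999, 0.002, 0.004]
wrist_force: [1.0, 0.6, 0.2]
finger_gap: 0.0701
grip_force: 0.0
```

```bash
cat > k.py <<'E'
from h import *
np.set_printoptions(precision=4,suppress=True)
s=robot.get_image("scene")
# black ball blob near the expected place
x,y,w,h=340,150,40,45
g=s["img"][y:y+h,x:x+w].max(2)
n,l,st,c=cv2.connectedComponentsWithStats((g<45).astype(np.uint8))
for i in range(1,n):
    if st[i,4]>15: print("blob",c[i]+[x,y],st[i])
print(robot.landmark_of("heat_lever_knob",s)[:2],proj(s,[.555,.243,.115]),proj(s,[.5600,.2425,.115]))
save(s,"k.png",(300,110,130,95),6)
o=robot.get_obs();print(o["t"],np.array(o["ee_pos"]))
E
python3 k.py
```

```text
blob [359.    168.093] [16 15  7  7 43]
[{'location': [358.7, 166.8], 'conf': 0.52}] [358.0481 167.3724] [359.3474 167.845 ]
11.1 [0.5556 0.2436 0.1769]
```

View pics/k.png

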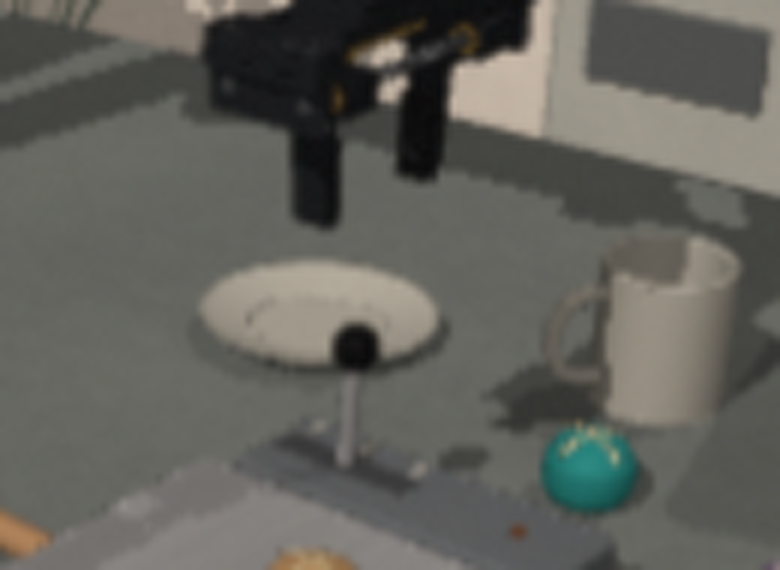

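```bash
python3 - <<'E'
from h import *
np.set_printoptions(precision=4,suppress=True)
s=robot.get_image("scene");o=robot.get_obs();e=np.array(o["ee_pos"]);R=Rn.from_quat(o["orientation"]).as_matrix()
for sg in(1,-1):
    for b in(0,.015,.02,.025,.03):
        print(sg,b,proj(s,e+R@np.array([0,sg*(.035+.009),.011-b]))) 
print(o["t"])
E
python3 d.py .5045,-.314,.15 .5045,-.314,.014
```

```text
1 0 [367.2436 148.5327]
1 0.015 [367.5484 144.0793]
1 0.02 [367.6505 142.5831]
1 0.025 [367.753  141.0811]
1 0.03 [367.8558 139.5732]
-1 0 [349.9191 157.2099]
-1 0.015 [350.1309 152.5939]
-1 0.02 [350.202  151.0424]
-1 0.025 [350.2733 149.4845]
-1 0.03 [350.3448 147.9201]
11.15
11.15 [0.5546 0.2432 0.1754] ydeg 83.8823874477426 0.07066557523824651 0.0 [ 0.2931  0.9311 -0.4028]
.5045,-.314,.15 [  -9.582  -559.3075   25.6213]
.5045,-.314,.014 [  -9.7168 -559.2526  161.6212]
```

Request:
{"api": "play_rows", "payload": {"rows": [{"linear": [-10, -560, 0], "twist": -0.105}, {"linear": [-10, -560, 0], "twist": -0.105}, {"linear": [-10, -560, 0], "twist": -0.105}, {"linear": [-10, -560, 0], "twist": -0.105}, {"linear": [-10, -560, 0], "twist": -0.105}, {"linear": [-10, -560, 0], "twist": -0.105}, {"linear": [-10, -560, 0], "twist": -0.105}, {"linear": [-10, -560, 0], "twist": -0.105}], "claw": 1}}

```text
t: 11.95
ee_pos: [0.5177, -0.1565, 0.1739]
orientation: [0.001, 1.0, 0.001, -0.002]
wrist_force: [0.8, 0.1, -0.2]
finger_gap: 0.0882
grip_force: 0.0
```

```bash
python3 d.py .5045,-.314,.09 .5045,-.314,.014
```

```text
11.95 [ 0.5177 -0.1565  0.1739] ydeg 89.89557803735273 0.08821889458130695 0.0 [ 0.8487  0.0995 -0.1599]
.5045,-.314,.09 [  12.6026 -157.615    83.763 ]
.5045,-.314,.014 [  12.3449 -157.72    159.7625]
```

Request:
{"api": "play_rows", "payload": {"rows": [{"linear": [12, -153, 0], "twist": 0}, {"linear": [12, -153, 0], "twist": 0}, {"linear": [12, -153, 0], "twist": 0}, {"linear": [12, -153, 40], "twist": 0}, {"linear": [12, -153, 85], "twist": 0}, {"linear": [12, -153, 100], "twist": 0}, {"linear": [12, -153, 100], "twist": 0}, {"linear": [12, -153, 100], "twist": 0}]}}

```text
t: 12.75
ee_pos: [0.5076, -0.3078, 0.0765]
orientation: [0.001, 1.0, 0.0, -0.0]
wrist_force: [0.4, -0.1, -0.4]
finger_gap: 0.0882
grip_force: 0.0
```

```bash
python3 d.py .5045,-.314,.014;python3 - <<'E'
from h import *
t=robot.get_image("top");s=robot.get_image("scene");o=robot.get_obs();e=np.array(o["ee_pos"]);R=Rn.from_quat(o["orientation"]).as_matrix()
a=[]
for p,(x,y,w,h) in((t,(390,185,90,95)),(s,(165,225,90,95))):
    im=cv2.resize(p["img"][y:y+h,x:x+w],None,fx=6,fy=6,interpolation=2)
    im=np.clip(im*1.5,0,255).astype(np.uint8)
    for b,c in((0,(0,255,0)),(.03,(255,255,0))):
      for sg in(1,-1):
        u=(proj(p,e+R@np.array([0,sg*.053,.011-b]))-[x,y]+.4)*6; cv2.circle(im,tuple(int(v) for v in u),2,c,-1)
    for X in([.5045,-.314,.022],):
        u=(proj(p,X)-[x,y]+.4)*6; cv2.circle(im,tuple(int(v) for v in u),2,(255,0,0),-1)
    a.append(im)
m=np.hstack(a);cv2.imwrite("pics/l.png",cv2.resize(m,(800,800*m.shape[0]//m.shape[1]))[:,:,::-1])
E
```

```text
12.75 [ 0.5076 -0.3078  0.0765] ydeg 89.93640491288512 0.08821882788798686 0.0 [ 0.4079 -0.1287 -0.4221]
.5045,-.314,.014 [ 3.0309 -6.2629 62.4513]
```

View pics/l.png

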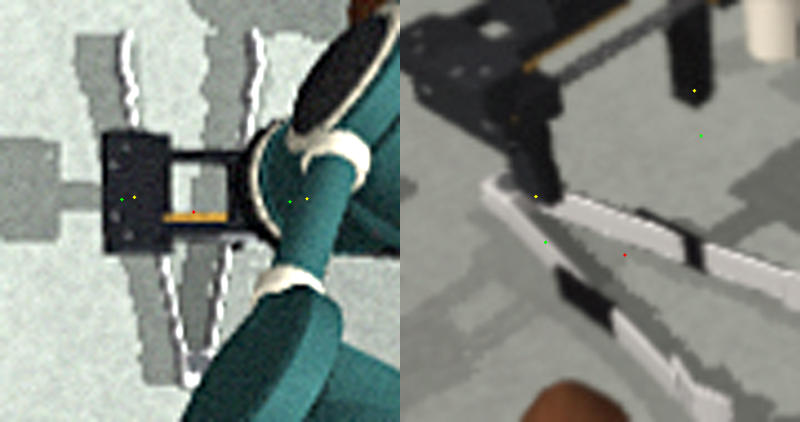

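Request:
{"api": "play_rows", "payload": {"rows": [{"linear": [3, -6, 0], "twist": 0}, {"linear": [3, -6, 20], "twist": 0}, {"linear": [3, -6, 45], "twist": 0}, {"linear": [3, -6, 62], "twist": 0}, {"linear": [3, -6, 62], "twist": 0}]}}

```text
t: 13.35
ee_pos: [0.5031, -0.3135, 0.0131]
orientation: [0.001, 1.0, 0.001, -0.001]
wrist_force: [-0.4, 0.3, 0.6]
finger_gap: 0.0882
grip_force: 0.0
```

Request:
{"api": "play_rows", "payload": {"rows": [{"linear": [0, 0, 4], "twist": 0}, {"linear": [0, 0, 8], "twist": 0}, {"linear": [0, 0, 12], "twist": 0}, {"linear": [0, 0, 16], "twist": 0}, {"linear": [0, 0, 16], "twist": 0}]}}

```text
t: 13.85
ee_pos: [0.5041, -0.3139, -0.0021]
orientation: [0.001, 1.0, 0.0, -0.0]
wrist_force: [-0.3, 0.2, 0.4]
finger_gap: 0.088
grip_force: 0.0
```

Request:
{"api": "play_rows", "payload": {"rows": [{"linear": [0, 0, 2], "twist": 0}, {"linear": [0, 0, 4], "twist": 0}, {"linear": [0, 0, 4], "twist": 0}]}}

```text
t: 14.15
ee_pos: [0.5042, -0.314, -0.006]
orientation: [0.001, 1.0, 0.0, -0.0]
wrist_force: [0.2, 0.1, 0.1]
finger_gap: 0.0877
grip_force: 0.0
```

Request:
{"api": "play_rows", "payload": {"rows": [{"linear": [0, 0, 1.5], "twist": 0}, {"linear": [0, 0, 3], "twist": 0}, {"linear": [0, 0, 3], "twist": 0}]}}

```text
t: 14.45
ee_pos: [0.5042, -0.314, -0.009]
orientation: [0.001, 1.0, 0.0, -0.0]
wrist_force: [-0.3, -0.0, -0.9]
finger_gap: 0.0882
grip_force: 0.0
```

Request:
{"api": "play_rows", "payload": {"rows": [{"linear": [0, 0, 1], "twist": 0}, {"linear": [0, 0, 2], "twist": 0}, {"linear": [0, 0, 2], "twist": 0}]}}

```text
t: 14.75
ee_pos: [0.5042, -0.314, -0.0109]
orientation: [0.001, 1.0, 0.0, -0.0]
wrist_force: [-0.4, 1.2, -0.4]
finger_gap: 0.0883
grip_force: 0.0
```

Request:
{"api": "play_rows", "payload": {"rows": [{"linear": [0, 0, 1], "twist": 0}, {"linear": [0, 0, 2], "twist": 0}, {"linear": [0, 0, 2], "twist": 0}]}}

```text
t: 15.05
ee_pos: [0.5042, -0.314, -0.0129]
orientation: [0.001, 1.0, 0.0, -0.0]
wrist_force: [0.4, -0.6, -0.5]
finger_gap: 0.0881
grip_force: 0.0
```

Request:
{"api": "play_rows", "payload": {"rows": [{"linear": [0, 0, 1], "twist": 0}, {"linear": [0, 0, 2], "twist": 0}, {"linear": [0, 0, 2], "twist": 0}]}}

```text
t: 15.35
ee_pos: [0.5044, -0.3142, -0.0147]
orientation: [0.001, 1.0, -0.0, 0.0]
wrist_force: [-0.1, 0.5, 0.7]
finger_gap: 0.0881
grip_force: 0.0
```

Request:
{"api": "play_rows", "payload": {"rows": [{"linear": [0, 0, 1], "twist": 0}, {"linear": [0, 0, 1.5], "twist": 0}, {"linear": [0, 0, 1.5], "twist": 0}]}}

```text
t: 15.65
ee_pos: [0.5045, -0.3142, -0.0148]
orientation: [0.001, 1.0, 0.0, -0.0]
wrist_force: [-3.2, 2.0, 9.7]
finger_gap: 0.0884
grip_force: 4.9
```

Request:
{"api": "play_rows", "payload": {"rows": [{"linear": [0, 0, -2], "twist": 0}, {"linear": [0, 0, -4.5], "twist": 0}, {"linear": [0, 0, -4.5], "twist": 0}, {"linear": [0, 0, -4.5], "twist": 0}]}}

```text
t: 16.05
ee_pos: [0.5043, -0.3141, -0.0118]
orientation: [0.001, 1.0, 0.0, -0.0]
wrist_force: [-1.0, -0.7, 0.1]
finger_gap: 0.0884
grip_force: 0.0
```

Request:
{"api": "play_rows", "payload": {"rows": [{"linear": [0, 0, 0], "twist": 0}, {"linear": [0, 0, 0], "twist": 0}, {"linear": [0, 0, 0], "twist": 0}, {"linear": [0, 0, 0], "twist": 0}, {"linear": [0, 0, 0], "twist": 0}, {"linear": [0, 0, 0], "twist": 0}, {"linear": [0, 0, 0], "twist": 0}, {"linear": [0, 0, 0], "twist": 0}], "claw": 0.67, "force": 25}}

```text
t: 16.85
ee_pos: [0.5042, -0.314, -0.0118]
orientation: [0.001, 1.0, 0.0, -0.0]
wrist_force: [-0.1, -0.5, -1.7]
finger_gap: 0.059
grip_force: 6.3
```

Request:
{"api": "play_rows", "payload": {"rows": [{"linear": [0, 0, -5], "twist": 0}, {"linear": [0, 0, -15], "twist": 0}, {"linear": [0, 0, -30], "twist": 0}, {"linear": [0, 0, -55], "twist": 0}, {"linear": [0, 0, -85], "twist": 0}, {"linear": [0, 0, -115], "twist": 0}, {"linear": [0, 0, -145], "twist": 0}, {"linear": [0, 0, -150], "twist": 0}]}}

```text
t: 17.65
ee_pos: [0.5074, -0.3162, 0.1446]
orientation: [0.001, 1.0, -0.003, 0.004]
wrist_force: [0.2, -0.7, -0.5]
finger_gap: 0.0591
grip_force: 6.3
```

```bash
cat > j.py <<'E'
from h import *
np.set_printoptions(precision=4,suppress=True)
t=robot.get_image("top");s=robot.get_image("scene");o=robot.get_obs();e=np.array(o["ee_pos"])
print(o["t"],e,o["finger_gap"],o["grip_force"])
for l in("tongs_jaws","tongs","tongs_grip","roll_center"):
    a=robot.landmark_of(l,t);b=robot.landmark_of(l,s)
    print(l,[(np.round(q["location"]),round(q["conf"],2)) for q in a[:2]],[(np.round(q["location"]),round(q["conf"],2)) for q in b[:2]])
    if a and b: print("  tri",tri([t,s],[a[0]["location"],b[0]["location"]])-(0 if l=="roll_center" else e))
zu=e[2]+.0148-.0028
for off in(0,):
    for p in(t,s): print("pred jaws",proj(p,[e[0]+.102,e[1],zu+.013]),"head",proj(p,[e[0]-.1,e[1],zu]))
E
python3 j.py
```

```text
17.75 [ 0.5054 -0.3148  0.1406] 0.05927202080436061 6.2570853845681995
tongs_jaws [(array([449., 188.]), 0.65), (array([476., 189.]), 0.54)] [(array([244., 246.]), 0.71), (array([353., 162.]), 0.53)]
  tri [0.107  0.0041 0.0343]
tongs [(array([449., 265.]), 0.64), (array([156., 192.]), 0.3)] []
tongs_grip [] [(array([209., 232.]), 0.74), (array([243., 246.]), 0.67)]
roll_center [(array([297., 187.]), 0.7), (array([234., 135.]), 0.64)] [(array([352., 208.]), 0.78), (array([436., 211.]), 0.59)]
  tri [0.6305 0.0854 0.072 ]
pred jaws [448.3198 189.567 ] head [449.5543 268.3732]
pred jaws [239.4864 249.7838] head [178.3245 222.3302]
```

Request:
{"api": "play_rows", "payload": {"rows": [{"linear": [-2, 20, 0], "twist": 0}, {"linear": [-4, 60, 0], "twist": 0}, {"linear": [-6, 100, 0], "twist": 0}, {"linear": [-8, 145, 0], "twist": 0}, {"linear": [-10, 190, 0], "twist": 0}, {"linear": [-12, 235, 0], "twist": 0}, {"linear": [-14, 280, 0], "twist": 0}, {"linear": [-16, 320, 0], "twist": 0}]}}

```text
t: 18.95
ee_pos: [0.5205, 0.0079, 0.138]
orientation: [0.001, 1.0, 0.0, -0.0]
wrist_force: [1.2, -0.2, -0.9]
finger_gap: 0.0591
grip_force: 6.3
```

Request:
{"api": "play_rows", "payload": {"rows": [{"linear": [-1, 35, 0], "twist": 0}, {"linear": [-2, 60, 0], "twist": 0}, {"linear": [-3, 75, 0], "twist": 0}, {"linear": [-3, 83, 0], "twist": 0}, {"linear": [-3, 83, 0], "twist": 0}, {"linear": [-3, 83, 0], "twist": 0}]}}

```text
t: 19.55
ee_pos: [0.524, 0.088, 0.1381]
orientation: [0.001, 1.0, -0.0, -0.0]
wrist_force: [-0.6, 0.1, 0.2]
finger_gap: 0.0593
grip_force: 6.3
```

```bash
python3 d.py .523,.089,.100; python3 j.py
```

```text
19.55 [0.524  0.088  0.1381] ydeg 89.87669988288913 0.05925615907080912 6.257268515182659 [-0.5556  0.0751  0.1785]
.523,.089,.100 [ 1.0208  0.9854 38.1189]
19.65 [0.5241 0.0878 0.1382] 0.0592541149519731 6.257332256063819
tongs_jaws [] [(array([351., 179.]), 0.79), (array([326., 169.]), 0.65)]
tongs [(array([293., 257.]), 0.77), (array([362., 265.]), 0.6)] [(array([291., 163.]), 0.57), (array([250., 232.]), 0.21)]
  tri [-0.0967 -0.0067  0.02  ]
tongs_grip [] [(array([324., 168.]), 0.96), (array([323., 230.]), 0.58)]
roll_center [(array([325., 274.]), 0.79), (array([229., 136.]), 0.52)] [(array([398., 186.]), 0.61), (array([265., 207.]), 0.56)]
  tri [0.5641 0.0724 0.1617]
pred jaws [293.4326 181.3214] head [292.2797 259.5344]
pred jaws [352.0273 178.5405] head [293.7533 163.9285]
```

Request:
{"api": "play_rows", "payload": {"rows": [{"linear": [1, 1, 15], "twist": 0}, {"linear": [1, 1, 30], "twist": 0}, {"linear": [1, 1, 45], "twist": 0}, {"linear": [1, 1, 55], "twist": 0}, {"linear": [1, 1, 60], "twist": 0}, {"linear": [1, 1, 60], "twist": 0}]}}

```text
t: 20.65
ee_pos: [0.5221, 0.0898, 0.0769]
orientation: [0.001, 1.0, -0.0, -0.001]
wrist_force: [-0.5, 0.8, -0.2]
finger_gap: 0.0588
grip_force: 6.3
```

```bash
python3 - <<'E'
from h import *
np.set_printoptions(precision=4,suppress=True)
t=robot.get_image("top");o=robot.get_obs();e=np.array(o["ee_pos"]);print(e)
im=t["img"].astype(int)
# rows across the jaws: print profile near roll
zu=e[2]+.012
for xx in (.60,.615,.627,.64):
    pts=[proj(t,[xx,y,zu+.026]) for y in np.arange(.03,.15,.004)]
    hs=cv2.cvtColor(t["img"],cv2.COLOR_RGB2HSV)
    print(xx,[(int(im[int(round(v)),int(round(u))].mean()),int(hs[int(round(v)),int(round(u)),1])) for u,v in pts])
hs=cv2.cvtColor(t["img"],cv2.COLOR_RGB2HSV);m=((hs[...,0]>5)&(hs[...,0]<25)&(hs[...,1]>90)).astype(np.uint8);m[:, :270]=0;m[:,325:]=0;m[:165]=0;m[215:]=0
n,l,st,c=cv2.connectedComponentsWithStats(m);print([(c[i],st[i]) for i in range(1,n) if st[i,4]>30])
print(proj(t,[.627,.089,.063]))
E
```

```text
[0.5229 0.0898 0.0778]
0.6 [(196, 4), (158, 5), (46, 11), (17, 64), (115, 37), (78, 81), (59, 141), (72, 106), (70, 115), (63, 114), (64, 111), (39, 119), (46, 141), (67, 123), (62, 131), (63, 123), (67, 113), (61, 126), (67, 123), (63, 124), (58, 140), (70, 106), (61, 128), (60, 126), (59, 122), (60, 120), (61, 131), (66, 111), (63, 121), (66, 113)]
0.615 [(173, 7), (184, 4), (189, 1), (176, 4), (129, 8), (142, 40), (48, 162), (58, 129), (57, 133), (62, 121), (59, 124), (41, 120), (25, 165), (42, 151), (51, 134), (53, 131), (49, 128), (49, 134), (48, 132), (51, 121), (46, 127), (45, 123), (36, 136), (31, 168), (28, 170), (28, 156), (40, 109), (77, 46), (75, 47), (118, 13)]
0.627 [(185, 4), (187, 3), (182, 3), (181, 1), (185, 1), (196, 4), (52, 98), (32, 187), (38, 158), (39, 150), (35, 187), (55, 43), (150, 152), (174, 140), (188, 105), (158, 147), (148, 145), (151, 134), (145, 127), (94, 125), (97, 41), (134, 7), (141, 4), (126, 2), (105, 5), (180, 8), (165, 3), (198, 3), (195, 3), (198, 1)]
0.64 [(192, 4), (197, 1), (194, 1), (193, 3), (197, 1), (188, 3), (179, 6), (198, 3), (194, 3), (203, 5), (155, 17), (116, 98), (109, 135), (107, 114), (102, 150), (118, 165), (111, 164), (86, 118), (99, 53), (127, 14), (128, 2), (153, 2), (200, 1), (144, 5), (162, 8), (187, 3), (196, 3), (190, 5), (192, 5), (196, 3)]
[(array([294.3293, 182.6951]), array([287, 179,  16,   8,  82], dtype=int32))]
[295.7218 187.591 ]
```

Request:
{"api": "play_rows", "payload": {"rows": [{"linear": [0, 0, 5], "twist": 0}, {"linear": [0, 0, 10], "twist": 0}, {"linear": [0, 0, 15], "twist": 0}, {"linear": [0, 0, 15], "twist": 0}]}}

```text
t: 21.1
ee_pos: [0.5224, 0.0898, 0.0625]
orientation: [0.001, 1.0, -0.0, -0.001]
wrist_force: [0.3, 1.0, -1.1]
finger_gap: 0.0589
grip_force: 6.3
```

```bash
python3 - <<'E'
from h import *
np.set_printoptions(precision=4,suppress=True)
s=robot.get_image("scene");o=robot.get_obs();e=np.array(o["ee_pos"]);print(o["t"],e,np.array(o["wrist_force"]),np.array(o["moment"]))
for l in("tongs_jaws","roll_center"): print(l,[(q["location"],q["conf"]) for q in robot.landmark_of(l,s)[:3]])
print(proj(s,[e[0]+.102,e[1],e[2]+.025]),proj(s,[.627,.089,.063]))
hs=cv2.cvtColor(s["img"],cv2.COLOR_RGB2HSV);m=((hs[...,0]>5)&(hs[...,0]<25)&(hs[...,1]>90)).astype(np.uint8)
n,l,st,c=cv2.connectedComponentsWithStats(m[190:230,330:380]);print([(c[i]+[330,190],st[i]) for i in range(1,n) if st[i,4]>20])
E
```

```text
21.15 [0.5226 0.0898 0.0628] [ 0.5279 -0.7162 -2.0378] [-0.0044  0.0238 -0.0118]
tongs_jaws [([350.3, 200.1], 0.7)]
roll_center [([267.1, 208.5], 0.72), ([352.1, 212.6], 0.65), ([397.0, 187.3], 0.62)]
[350.7726 202.0256] [350.9502 209.93  ]
[(array([353.6   , 210.2171]), array([ 14,  12,  17,  17, 175], dtype=int32))]
```

Request:
{"api": "play_rows", "payload": {"rows": [{"linear": [0, 0, 6], "twist": 0}, {"linear": [0, 0, 12], "twist": 0}, {"linear": [0, 0, 18], "twist": 0}, {"linear": [0, 0, 24], "twist": 0}, {"linear": [0, 0, 24], "twist": 0}, {"linear": [0, 0, 24], "twist": 0}]}}

```text
t: 21.85
ee_pos: [0.5228, 0.0898, 0.0389]
orientation: [0.001, 1.0, -0.0, -0.0]
wrist_force: [0.2, -0.6, -0.8]
finger_gap: 0.0589
grip_force: 6.3
```

Request:
{"api": "play_rows", "payload": {"rows": [{"linear": [0, 0, 0], "twist": 0}, {"linear": [0, 0, 0], "twist": 0}, {"linear": [0, 0, 0], "twist": 0}, {"linear": [0, 0, 0], "twist": 0}, {"linear": [0, 0, 0], "twist": 0}, {"linear": [0, 0, 0], "twist": 0}, {"linear": [0, 0, 0], "twist": 0}, {"linear": [0, 0, 0], "twist": 0}], "claw": 0, "force": 22}}

```text
t: 22.65
ee_pos: [0.5232, 0.0899, 0.0394]
orientation: [0.001, 1.0, 0.0, 0.0]
wrist_force: [0.6, -0.2, -1.7]
finger_gap: 0.0481
grip_force: 22.0
```

Request:
{"api": "play_rows", "payload": {"rows": [{"linear": [0, 0, 0], "twist": 0}, {"linear": [0, 0, 0], "twist": 0}, {"linear": [0, 0, -4], "twist": 0}, {"linear": [0, 0, -10], "twist": 0}, {"linear": [0, 0, -18], "twist": 0}, {"linear": [0, 0, -28], "twist": 0}, {"linear": [0, 0, -38], "twist": 0}, {"linear": [0, 0, -48], "twist": 0}]}}

```text
t: 23.45
ee_pos: [0.5234, 0.0899, 0.0886]
orientation: [0.001, 1.0, 0.0, 0.0]
wrist_force: [-1.1, -0.2, -2.6]
finger_gap: 0.048
grip_force: 22.0
```

Request:
{"api": "play_rows", "payload": {"rows": [{"linear": [0, 0, -15], "twist": 0}, {"linear": [0, 0, -35], "twist": 0}, {"linear": [0, 0, -55], "twist": 0}, {"linear": [0, 0, -75], "twist": 0}, {"linear": [0, 0, -90], "twist": 0}, {"linear": [0, 0, -98], "twist": 0}, {"linear": [0, 0, -102], "twist": 0}, {"linear": [0, 0, -102], "twist": 0}]}}

```text
t: 24.25
ee_pos: [0.5231, 0.0898, 0.1895]
orientation: [0.001, 1.0, 0.0, 0.0]
wrist_force: [-0.8, -0.4, -1.2]
finger_gap: 0.0482
grip_force: 22.0
```

Request:
{"api": "play_rows", "payload": {"rows": [{"linear": [0, 0, 0], "twist": 0}, {"linear": [0, 0, 0], "twist": 0}, {"linear": [0, 0, 0], "twist": 0}, {"linear": [0, 0, 0], "twist": 0}, {"linear": [0, 0, 0], "twist": 0}, {"linear": [0, 0, 0], "twist": 0}]}}

```text
t: 24.85
ee_pos: [0.523, 0.0898, 0.1892]
orientation: [0.001, 1.0, -0.0, -0.0]
wrist_force: [0.3, -0.4, -1.4]
finger_gap: 0.048
grip_force: 22.0
```

```bash
python3 - <<'E'
from h import *
np.set_printoptions(precision=4,suppress=True)
s=robot.get_image("scene");o=robot.get_obs();e=np.array(o["ee_pos"]);print(o["t"],e,o["finger_gap"],o["grip_force"],np.array(o["wrist_force"]))
for l in("tongs_jaws","roll_center","heat_lever_knob","baton"): print(l,[(q["location"],q["conf"]) for q in robot.landmark_of(l,s)[:3]])
print("pred roll",proj(s,[.627,.089,.063+e[2]-.0394]))
hs=cv2.cvtColor(s["img"],cv2.COLOR_RGB2HSV);m=((hs[...,0]>5)&(hs[...,0]<25)&(hs[...,1]>90)).astype(np.uint8)
n,l,st,c=cv2.connectedComponentsWithStats(m[140:260,290:390]);print([(c[i]+[290,140],st[i]) for i in range(1,n) if st[i,4]>20])
g=s["img"][150:195,340:380].max(2);n,l,st,c=cv2.connectedComponentsWithStats((g<45).astype(np.uint8));print([(c[i]+[340,150],st[i]) for i in range(1,n) if st[i,4]>15])
E
```

```text
24.9 [0.5231 0.0899 0.1893] 0.0479471666328436 21.999734309501946 [ 0.5587  0.4939 -0.6566]
tongs_jaws [([354.1, 161.9], 0.97)]
roll_center [([266.1, 208.6], 0.81), ([355.6, 161.6], 0.59), ([432.3, 212.8], 0.56)]
heat_lever_knob [([359.7, 166.2], 0.45)]
baton [([316.0, 236.8], 0.69)]
pred roll [353.4008 161.7427]
[(array([356.1934, 160.4365]), array([ 56,  14,  18,  17, 181], dtype=int32)), (array([297.6869, 196.4747]), array([ 0, 50, 18, 12, 99], dtype=int32)), (array([315.7638, 233.0229]), array([ 12,  80,  28,  27, 436], dtype=int32))]
[(array([351.375, 184.625]), array([ 7, 33,  9,  5, 24], dtype=int32)), (array([362.5 , 188.85]), array([18, 37, 10,  5, 20], dtype=int32))]
```

```bash
python3 -c "
from workcell import robot
print(robot.sign_off())"
```

```text
the job is handed in; nothing more can be done
None
```

The lever is upright, and the small roll is held still in the closed tongs about 15 cm above the plate; I handed the job in at about 25 s. The roll and tongs hid the lever in the last picture, so its position was last checked just after I set it, to within about 2 degrees.

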